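Slide a square cheese home down the empty lane of the ripening board

ROBOT

A 6-joint arm with a two-finger parallel gripper is mounted at the origin on the work surface. World frame = base frame: x ahead of the robot, y to its left, z up, the work surface at z = 0. Lengths are in m, angles in degrees, forces in N, time in s.
With the tool pointing down it reaches from about 0.4 to 0.825 m from the base axis. Payload 7 kg.
Tool frame: the origin (TCP) lies midway between the tips of the shut fingers; the grasp point (between the pads) lies 19 mm behind it; z points along the fingers, y is the line along which they close (so a half turn about z gives the same grasp; the last joint's range is limited). The gripper opens to 88 mm and grips with 3 to 60 N. Pads are 19 mm wide; open, the fingers measure 130 mm over their backs; the gripper's body (78 mm by 193 mm) begins 47 mm behind the grasp point.
Start: joints at [-56.603, 20.546, 0.682, 0, -70.136, -16.507], TCP at [0.196, -0.646, 0.227] pointing down, gripper open.
Joint ranges: [-176.03, 176.03], [-82.01, 121.73], [-58.28, 71.71], [-173.87, 95.51], [-174.79, -0.11], [-173.66, 173.66]. Speed limits (degrees/s): [136.94, 136.94, 172.46, 180, 180, 180].

INTERFACE

Orientations are given as [roll, pitch, yaw] about the fixed x, y, z axes, in that order (R = Rz(yaw) Ry(pitch) Rx(roll)).
In Python, from plant import telemetry, viewer, workorder gives the robot as it stands. The module is installed in compiled form; this text tells all that it offers.
- The arm moves only by the tool carry_out, never from a script. Its argument "rows" is a list of rows, each a list of 6 numbers: the shift along the tool's x, y, z in m, then the turn, a rotation vector about the tool's x, y, z in rad. In form: [[tx, ty, tz, ax, ay, az], ...]. A call has 1 to 8 rows; each row is the pose to reach, as a shift and turn from the pose commanded when the call began, along the tool's axes at that moment; what a row does not reach only later rows make up. A row lasts 1/8 s, in which the tool goes at most 62.5 mm and 10.7 degrees, less where a joint would pass 70% of its speed; a pose out of reach is approached as far as the arm can. A call with a gripper value outside its range is refused whole. "grip" is the gripper's target within -1 to 1 (fully open at 1, half-way at 0, shut at -1), set as the call begins (left out, the last holds). The fingers move at their own pace and stop on an object; the grip force is fixed at half the most. Time passes only in rows, so rows that repeat a pose let the fingers close. It gives the time, the measured TCP pose, the force, the opening and the grip force at its end, in the units of the state.
- telemetry.get_obs(): the state, without advancing time (a new reading comes with each control period).
- viewer.snapshot(name): name is "scene" or "top" or "wrist"; returns the picture (480x640x3 uint8, red, green, blue); there is no depth.
- viewer.camera_info(name): a dict with "intrinsics" (3x3 intrinsics, pixels), "k1" (the pictures are not rectified: a ray, as slopes to the right and down, at radius r is drawn at 1 + k1 r^2 times it, then the intrinsics apply), "extrinsics" (4x4, takes a point from camera to world coordinates); the wrist camera has in their place "tool_from_camera" (4x4, takes a point from camera to tool coordinates, whose origin is the TCP and whose axes are the flange's). Camera axes: x right, y down, z forward; pixel columns grow to the right and rows downward; lengths in m; the calibration is good to about 2 mm. A picture is of the moment at which its call begins: read the wrist's pose just before it. camera_info takes no time and is no camera call.
- workorder.close_job(): hands the job in; it is judged then, once.
The state is a dict: "clock": time; "joint_pos": joint angles; "qvel": joint speeds; "tau": joint torques, N m; "tool_pos": TCP position; "orientation": TCP orientation; "force": force on the tool from outside, world axes, zero at the start; "moment": the same for the moment, N m; "opening": finger opening in m; "gripper_force": force on a finger pad.
Only numpy, scipy, OpenCV 4.12 (cv2) and the standard library are available. Lean on these libraries where they do the work, as an engineer would, in place of code of your own. Each camera call takes 0.05 s, during which the arm holds its last target. There are 200 camera calls.

TASK

Slide the square cheese on the loading edge of the ripening board across to the empty lane, then push it down that lane until it stands square and fully home against the back strip, with an air gap on both sides. Its moist rind must not touch any of the wire rails, so only push it gently with the fingertips or the outside of the fingers: no pinching, lifting, tipping or squashing. Leave the other cheeses and the things around the board where they are, and finish with the gripper clear.

Things in the scene. Friction and masses are not known exactly. Their poses are not given: they have to be found in the camera images.
- cheese: The square brown-orange cheese to move, 64 x 64 x 40 mm high, 120 to 240 g, standing on the loading edge of the ripening board (the only square cheese that is not at the far end of a lane). Origin: centre of its underside, x and y along its sides, z up. Friction when sliding is 0.45 to 0.75 of its weight; it stays where it is left.
- lane_free: Slatted mat of the EMPTY lane (any of the three), 200 x 80 mm, flush with the board's floor: no step. Origin: centre of its top, on the lane's centre line; x points down the lane, y across, z up. Lane 84 wide between rails, so 10 spare on each side of the cheese. Along x: rails begin at -105 (the mouth), near face of the back strip at +103, so the cheese is fully home with its origin at +71.
- board: Fixed wooden ripening board, 360 long x 290 wide (mm), floor 24 above the table. Origin: centre of its underside; x points down the lanes. Lane centre lines at y = -90, 0, +90. In front the loading edge: bare flat floor, x = -180 to -53, full width; the cheese starts here. At the far end a back strip across all lanes, near face at x = +155, 30 above the floor.
- rails: The four fixed steel wire rails of the board, round bar 6 mm thick, along x at y = -135, -45, +45, +135, from x = -53 to +155 (origin and axes as the board's). Tops 20 mm above the board's floor, so the cheese stands 20 mm higher than the rails.
- cheese_b: A square cheese, same as the one to move, already home at the end of another lane. Leave alone.
- cheese_c: A square cheese, same as the one to move, already home at the end of another lane. Leave alone.
- round_a: Bystander on the table beside the board: small round white cheese, 58 dia x 32 high mm. Origin: centre of its underside. Leave alone.
- round_b: Bystander on the table beside the board: small round white cheese, 58 dia x 32 high mm. Origin: centre of its underside. Leave alone.
- jar: Bystander on the table beside the board: amber glass jar with a lid, 60 dia x 85 high mm. Origin: centre of its underside. Leave alone.
- bowl: Bystander on the table beside the board: steel bowl, 110 dia x 45 high mm. Origin: centre of its underside. Leave alone.
- brush: Bystander on the table beside the board: wooden rind brush lying on its bristles, 130 x 45 x 40 high mm. Origin: centre of its underside. Leave alone.
- trier: Bystander on the table beside the board: cheese trier, a steel rod 120 long with a T handle 85 wide, lying, 22 high mm. Origin: centre of its underside. Leave alone.
There are look-alikes about, which are no part of the job. Leave any green or pink look-alike of the cheese alone.

How it is judged (in metres and radians):
On the way, in this order (a step that is already met when the one before it is completed fails the run):
1. the cheese has come in by the mouth of the empty lane, flat on the floor between its rails (x of cheese in the frame of lane_free between -0.09 and 0.02 m and y of cheese in the frame of lane_free between -0.009 and 0.009 m and z of cheese in the frame of lane_free between -0.004 and 0.004 m), for 0.05 s.
2. the cheese is home: within 6 mm of the back strip, in the empty lane (x of cheese in the frame of lane_free above 0.065 m and y of cheese in the frame of lane_free between -0.009 and 0.009 m and z of cheese in the frame of lane_free between -0.004 and 0.004 m), for 0.2 s.
At the end, for the whole second after the job is handed in: The cheese stands flat and still in the empty lane, its far side within 6 mm of the back strip, its centre within 9 mm of the lane's centre line, turned less than 0.1 rad from the lane, touching no rail and not touched by the gripper (all of step 2 and x of cheese in the frame of lane_free below 0.075 m and (angle between the x axis of cheese and the x axis of lane_free, either way round below 0.1 rad or angle between the x axis of cheese and the y axis of lane_free, either way round below 0.1 rad) and angle between cheese's own z axis and vertical below 0.05 rad and linear speed of cheese below 0.01 m/s and angular speed of cheese below 0.1 rad/s and contact force between cheese and rails below 0.05 N and contact force between the fingers and cheese below 0.05 N).
It fails at once if the cheese touches a wire rail (contact force between cheese and rails above 0.1 N).
It fails at once if the cheese is lifted 8 mm off the board's floor, tipped by more than 0.2 rad, or falls off the board (z of cheese in the frame of lane_free above 0.008 m or z of cheese in the frame of lane_free below -0.008 m or angle between cheese's own z axis and vertical above 0.2 rad).
It fails at once if the cheese is pinched or squashed: the fingers press on it with more than 30 N (contact force between the fingers and cheese above 30 N).
It fails at once if one of the two cheeses already in the lanes is moved by more than 6 mm (distance of any of cheese_b, cheese_c from where it was at the start of the episode above 0.006 m).
It fails at once if something on the table beside the board is moved by more than 15 mm (distance of any of round_a, round_b, jar, bowl, brush, trier from where it was at the start of the episode above 0.015 m).
It also fails if it takes over 58 s, if anything falls off the work surface, if the arm or the gripper's body presses on something with over 40 N, if the wrist force passes 120 N, or if a joint passes its speed limit or range.

## Working session

There is one attempt and no reset: what is moved stays moved. The work goes in short steps, Python scripts to look and compute and a tool call to move; the robot and the scene stay as the last step left them, time stands still between calls to the robot, and variables do not carry over. Pictures are saved under pics/ and viewed, at most 10 in all, crops included, and the job is handed in when it is done.

Besides the shell and the picture viewer there is one more tool, called after "Request:" as name(argument=value, ...), one argument or row to a line, values as JSON. carry_out: Moves the arm, as the interface text tells. Its arguments: {"type":"object","properties":{"rows":{"type":"array"},"grip":{"type":"number"}},"required":["rows"]}

```bash
mkdir -p pics; python3 - <<'E'
from plant import telemetry, viewer
import cv2,numpy as np
o=telemetry.get_obs();print(o['clock'],o['tool_pos'],o['orientation'],o['opening'])
for n in("scene","top"):
    c=viewer.camera_info(n);print(n,np.round(c['intrinsics'],1).tolist(),c['k1'],np.round(c['extrinsics'],4).tolist())
    cv2.imwrite(f"pics/{n}0.png",viewer.snapshot(n)[:,:,::-1])
c=viewer.camera_info("wrist");print(c)
E
```

```text
0.0 [ 0.1959582  -0.64543004  0.2256471 ] [ 1.79908349e+02 -8.55585540e-03 -1.63115955e+02] 0.08762601939802815
scene [[434.7, 0.0, 317.7], [0.0, 434.7, 235.2], [0.0, 0.0, 1.0]] -0.002014723616739309 [[-0.6344, 0.3961, -0.6639, 1.1923], [0.773, 0.3158, -0.5503, 0.4836], [-0.0083, -0.8622, -0.5064, 0.5354], [0.0, 0.0, 0.0, 1.0]]
top [[514.8, 0.0, 322.7], [0.0, 514.8, 239.7], [0.0, 0.0, 1.0]] -0.004600010202704919 [[-0.0017, -0.9935, 0.1134, 0.4097], [-0.9999, 0.0004, -0.0119, -0.0183], [0.0117, -0.1135, -0.9935, 1.2572], [0.0, 0.0, 0.0, 1.0]]
{'intrinsics': array([[414.66020856,   0.        , 317.98783148],
       [  0.        , 414.66020856, 244.73046392],
       [  0.        ,   0.        ,   1.        ]]), 'k1': 0.02722524601827144, 'tool_from_camera': array([[-5.99886369e-04, -9.61938067e-01, -2.73266896e-01,
         7.37594674e-02],
       [ 9.99999793e-01, -6.40171825e-04,  5.82558752e-05,
         1.72256155e-04],
       [-2.30976311e-04, -2.73266804e-01,  9.61938252e-01,
        -1.57747444e-01],
       [ 0.00000000e+00,  0.00000000e+00,  0.00000000e+00,
         1.00000000e+00]])}
```

View pics/top0.png

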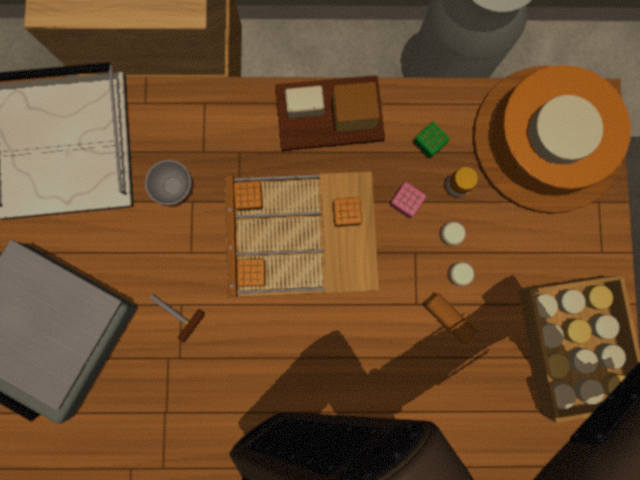

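View pics/scene0.png

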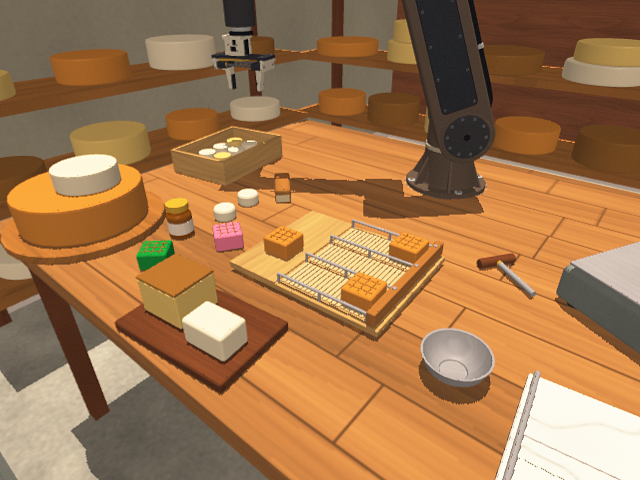

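The top view shows the moving cheese at (347,212). The cheeses already home are at (248,195) and (251,272), so the middle lane is empty, centred on row 233. The loading edge is on the right, so the lanes run towards world +y.

```bash
cat > h.py <<'E'
import cv2,numpy as np
from scipy.spatial.transform import Rotation as R
from plant import telemetry, viewer
def pose():
    o=telemetry.get_obs();T=np.eye(4);T[:3,:3]=R.from_euler('xyz',o['orientation'],degrees=True).as_matrix();T[:3,3]=o['tool_pos'];return T
def ext(n):
    c=viewer.camera_info(n)
    return c['extrinsics'] if n!="wrist" else pose()@c['tool_from_camera']
def cast(n,px,z,E):
    c=viewer.camera_info(n);K=c['intrinsics'];d=(np.atleast_2d(px).astype(float)-K[:2,2])/K[0,0];u=d.copy()
    for _ in range(8):u=d/(1+c['k1']*(u**2).sum(1,keepdims=True))
    r=np.c_[u,np.ones(len(u))]@E[:3,:3].T
    return E[:3,3]+r*((z-E[2,3])/r[:,2])[:,None]
def totool(p,yaw,T=None):
    "print shift along tool axes and turn for TCP target p, tool down with yaw deg"
    T=pose() if T is None else T
    s=T[:3,:3].T@(np.array(p)-T[:3,3]);G=R.from_euler('xyz',[180,0,yaw],degrees=True).as_matrix()
    return np.round(np.r_[s,R.from_matrix(T[:3,:3].T@G).as_rotvec()],4)
E
python3 - <<'E'
from h import *
E=ext("top");f=lambda p,z:np.round(cast("top",p,z,E)[:,:2],3).tolist()
print("rail ends",f([[322,176],[322,215],[323,253],[323,291]],.041))
print("floor corners",f([[373,172],[378,291]],.024))
print("cheeses",f([[347,211],[248,195],[251,272]],.064))
b=np.array(f([[322,215],[323,253]],.041)).mean(0);print(b)
c=b+[0,-.06]
for yaw in(-90,90,0,180):print(yaw,totool([c[0],c[1],.28],yaw))
E
```

```text
rail ends [[0.703, -0.031], [0.608, -0.031], [0.517, -0.034], [0.427, -0.033]]
floor corners [[0.717, -0.157], [0.427, -0.165]]
cheeses [[0.614, -0.09], [0.652, 0.143], [0.471, 0.133]]
[ 0.5625 -0.0325]
-90 [-5.1130e-01  4.2280e-01 -5.3800e-02  1.4000e-03  8.0000e-04 -1.2761e+00]
90 [-5.1130e-01  4.2280e-01 -5.3800e-02  9.0000e-04 -1.5000e-03  1.8655e+00]
0 [-5.1130e-01  4.2280e-01 -5.3800e-02  5.0000e-04  2.1000e-03 -2.8469e+00]
180 [-5.113e-01  4.228e-01 -5.380e-02  1.500e-03 -4.000e-04  2.947e-01]
```

Request:
carry_out(
  rows=[
    [-0.05,0.042,-0.01,0,0,0.03],
    [-0.1,0.083,-0.02,0,0,0.06],
    [-0.145,0.12,-0.03,0,0,0.09],
    [-0.19,0.157,-0.04,0,0,0.12],
    [-0.235,0.194,-0.05,0,0,0.15],
    [-0.28,0.231,-0.054,0,0,0.18],
    [-0.325,0.268,-0.054,0,0,0.21],
    [-0.37,0.305,-0.054,0,0,0.24],
  ],
  grip=-0.5,
)

```text
clock: 1.1
tool_pos: [0.4621, -0.2447, 0.2806]
orientation: [180.0, 0.0, -176.9]
force: [0.5, -1.0, -1.2]
opening: 0.0226
gripper_force: 0.0
```

```bash
python3 - <<'E'
from h import *
print(telemetry.get_obs()['tool_pos'],telemetry.get_obs()['orientation'],telemetry.get_obs()['opening'],totool([.56,-.07,.28],-177))
E
```

```text
[ 0.46212907 -0.24469441  0.28058506] [ 1.79994772e+02  1.09149204e-02 -1.76912149e+02] 0.022572534356269415 [-1.071e-01  1.692e-01  6.000e-04  1.000e-04  2.000e-04  1.500e-03]
```

Request:
carry_out(
  rows=[
    [-0.025,0.04,0,0,0,0],
    [-0.05,0.08,0,0,0,0],
    [-0.075,0.12,0,0,0,0],
    [-0.1,0.155,0,0,0,0],
    [-0.107,0.17,0,0,0,0],
    [-0.107,0.17,0,0,0,0],
  ],
  grip=-0.6,
)

```text
clock: 1.85
tool_pos: [0.559, -0.0702, 0.28]
orientation: [-180.0, -0.1, -176.8]
force: [-0.4, -1.3, 0.1]
opening: 0.0176
gripper_force: 0.0
```

```bash
python3 - <<'E'
from h import *
T=pose();np.save('T.npy',T);print(T[:3,3])
cv2.imwrite("pics/w1.png",viewer.snapshot("wrist")[:,:,::-1])
E
```

```text
[ 0.55897916 -0.07019438  0.28000963]
```

View pics/w1.png

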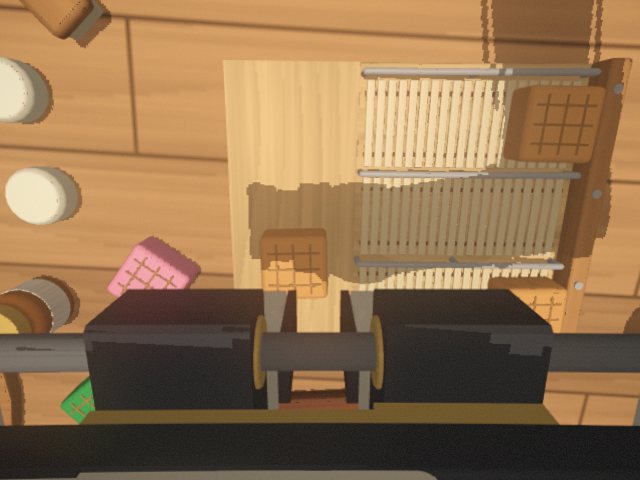

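The wrist view shows the cheese at about cols 261–327 and rows 229–299. The middle-lane rails run from (358,173) to (580,175) and from (357,264) to (562,266).

```bash
python3 - <<'E'
from h import *
T=np.load('T.npy');E=T@viewer.camera_info("wrist")['tool_from_camera']
f=lambda p,z:cast("wrist",p,z,E)[:,:2]
A=f([[358,173],[580,175.5],[357,264],[562,266],[363,72],[600,71]],.041)
print("rails",A.round(4).tolist())
d=(A[1]-A[0])+(A[3]-A[2])+(A[5]-A[4]);th=np.arctan2(d[1],d[0]);u=np.r_[np.cos(th),np.sin(th)];v=np.r_[-u[1],u[0]]
mouth=(A[0]+A[2])/2;L=mouth+.105*u;print("lane yaw",np.degrees(th),"lane origin",L, "rail offsets",[((a-L)@v).round(4) for a in A])
print("floor front edge/corner",[((a-L)@u).round(4) for a in f([[224,61],[233,228]],.024)])
im=cv2.imread("pics/w1.png")[220:288,250:340];hsv=cv2.cvtColor(im,cv2.COLOR_BGR2HSV)
for p in[(265,60),(265,45),(240,60)]:pass
m=((hsv[:,:,0]<16)&(hsv[:,:,1]>150)).astype(np.uint8)
n,l,s,c=cv2.connectedComponentsWithStats(m);print(s[1:][s[1:,4]>100].tolist())
k=cv2.imread("pics/w1.png")[200:320,230:350];cv2.imwrite("pics/w1c.png",cv2.resize(k,None,fx=5,fy=5,interpolation=cv2.INTER_NEAREST))
E
```

```text
rails [[0.5249, -0.034], [0.5163, 0.1742], [0.6155, -0.0275], [0.606, 0.177], [0.4365, -0.0369], [0.4258, 0.17]]
lane yaw 92.65493052010922 lane origin [0.56532785 0.0741627 ] rail offsets [np.float64(0.0454), np.float64(0.0443), np.float64(-0.0454), np.float64(-0.0454), np.float64(0.1338), np.float64(0.1349)]
floor front edge/corner [np.float64(-0.2311), np.float64(-0.2305)]
[[10, 8, 67, 60, 2593]]
```

View pics/w1c.png

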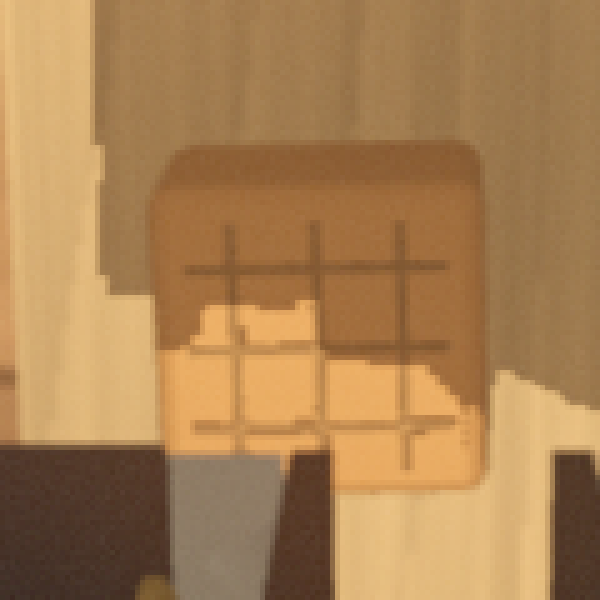

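The crop shows the top grid centred at (318,347) in crop pixels, i.e. (293.6,269.4) in the full picture, and nearly aligned with the lane.

```bash
cat >> h.py <<'E'
L=np.array([.5653,.0742]);th=np.radians(92.65);u=np.array([np.cos(th),np.sin(th)]);v=np.array([-u[1],u[0]])
lane=lambda p:np.round([(np.array(p)[:2]-L)@u,(np.array(p)[:2]-L)@v],4)
world=lambda a,b,z=.036:np.r_[L+a*u+b*v,z]
E
python3 - <<'E'
from h import *
T=np.load('T.npy');E=T@viewer.camera_info("wrist")['tool_from_camera']
f=lambda p:cast("wrist",np.array(p)/5+[229.9+0,199.9],.064,E)[:,:2]
P=f([[318,347],[185,270],[447,265],[192,428],[455,422],[231,230],[239,445],[400,225],[407,468]])
c=P[0];print("cheese lane",lane(c),c)
for i in(1,3,5,7):
    d=P[i+1]-P[i];print(np.degrees(np.arctan2(d[1],d[0])))
# pusher start: +x side (lane -y) of cheese
cx,cy=lane(c);print("tool in lane",lane(T[:3,3]))
print(totool(world(cx,cy-.032-.0095-.02,.2),-177.35), totool(world(cx,cy-.032-.0095-.02,.036),-177.35), "final", totool(world(cx,-.0415,.036),-177.35),np.round(world(cx,cy-.0615),3))
E
```

```text
cheese lane [-0.1666 -0.0437] [ 0.6166056  -0.09017071]
94.32508415708388
94.56273118245319
3.6804073142754845
4.476849173306592
tool in lane [-0.1439  0.013 ]
[-1.184e-01 -2.300e-02  8.010e-02 -1.000e-04 -1.000e-03  9.200e-03] [-1.186e-01 -2.300e-02  2.441e-01 -1.000e-04 -1.000e-03  9.200e-03] final [-5.490e-02 -2.240e-02  2.442e-01 -1.000e-04 -1.000e-03  9.200e-03] [ 0.678 -0.087  0.036]
```

Request:
carry_out(
  rows=[
    [-0.05,-0.01,0,0,0,0.009],
    [-0.1,-0.023,0.02,0,0,0.009],
    [-0.119,-0.023,0.06,0,0,0.009],
    [-0.119,-0.023,0.11,0,0,0.009],
    [-0.119,-0.023,0.16,0,0,0.009],
    [-0.119,-0.023,0.205,0,0,0.009],
    [-0.119,-0.023,0.235,0,0,0.009],
    [-0.119,-0.023,0.243,0,0,0.009],
  ],
)

```text
clock: 2.9
tool_pos: [0.6772, -0.0889, 0.0355]
orientation: [-180.0, -0.2, -177.5]
force: [-0.0, 0.3, 0.5]
opening: 0.0178
gripper_force: 0.0
```

```bash
python3 - <<'E'
from h import *
T=pose();print(T[:3,3],lane(T[:3,3]),totool(world(-.167,-.0415,.036),-177.35),telemetry.get_obs()['force'])
E
```

```text
[ 0.67722781 -0.08885841  0.03549538] [-0.1681 -0.1043] [ 0.0628  0.0009 -0.0003 -0.0003 -0.0039 -0.0021] [-0.03498107  0.32954889  0.52603639]
```

Request:
carry_out(
  rows=[
    [0.008,0,0,0,0,0],
    [0.016,0,0,0,0,0],
    [0.022,0,0,0,0,0],
    [0.028,0,0,0,0,0],
    [0.034,0,0,0,0,0],
    [0.04,0,0,0,0,0],
    [0.045,0,0,0,0,0],
    [0.05,0,0,0,0,0],
  ],
)

```text
clock: 3.9
tool_pos: [0.6289, -0.0897, 0.0375]
orientation: [-180.0, 0.0, -177.4]
force: [1.6, -0.0, 1.6]
opening: 0.0178
gripper_force: 1.0
```

```bash
python3 - <<'E'
from h import *
T=pose();np.save('T.npy',T);print(lane(T[:3,3]),totool(world(-.167,-.0415,.036),-177.35))
k=viewer.snapshot("wrist")[:,:,::-1];cv2.imwrite("pics/w2.png",k)
E
```

```text
[-0.1666 -0.056 ] [ 0.0145 -0.0004  0.0015 -0.      0.     -0.0004]
```

View pics/w2.png

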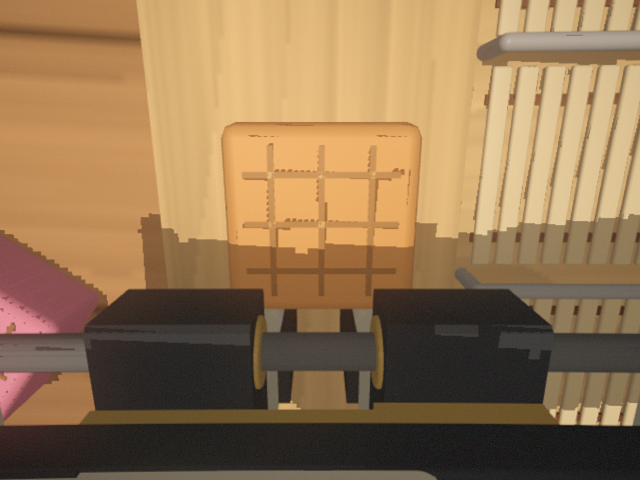

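The cheese is square to the fingers, with its grid centre at (321,224) and the rail ends at about (482,46) and (460,273).

```bash
python3 - <<'E'
from h import *
T=np.load('T.npy');E=T@viewer.camera_info("wrist")['tool_from_camera']
f=lambda p,z:[lane(a).tolist() for a in cast("wrist",p,z,E)]
P=cast("wrist",[[321,224],[243,176],[402,174],[243,225],[400,224]],.064,E)
print("cheese",lane(P[0]),[np.degrees(np.arctan2(*(P[i+1]-P[i])[1::-1])) for i in(1,3)])
print("rails",f([[500,42],[630,41],[480,291],[630,291]],.041),"edge",f([[139,10],[158,200]],.024))
E
```

```text
cheese [-0.1655 -0.0125] [np.float64(93.29996072698164), np.float64(92.96304738514394)]
rails [[-0.1052, 0.0448], [-0.0624, 0.0445], [-0.1021, -0.0452], [-0.0438, -0.0451]] edge [[-0.2318, 0.0585], [-0.2328, -0.0115]]
```

Request:
carry_out(
  rows=[
    [0.004,0,0,0,0,0],
    [0.008,0,0,0,0,0],
    [0.011,0,0,0,0,0],
    [0.0125,0,0,0,0,0],
    [0.0125,0,0,0,0,0],
  ],
)

```text
clock: 4.58
tool_pos: [0.6161, -0.0903, 0.0374]
orientation: [180.0, -0.1, -177.4]
force: [0.1, 0.4, 1.2]
opening: 0.0177
gripper_force: 0.1
```

Request:
carry_out(
  rows=[
    [-0.006,0,0,0,0,0],
    [-0.02,0,0,0,0,0],
    [-0.04,0,0,0,0,0],
    [-0.04,0,-0.04,0,0,0],
    [-0.04,0,-0.09,0,0,0],
    [-0.04,0,-0.13,0,0,0],
    [-0.04,0,-0.13,0,0,0],
  ],
)

```text
clock: 5.45
tool_pos: [0.6596, -0.0884, 0.1718]
orientation: [-180.0, 0.4, -177.3]
force: [-0.6, 0.2, 0.2]
opening: 0.0175
gripper_force: 0.0
```

```bash
python3 - <<'E'
from h import *
T=pose();np.save('T.npy',T);print(T[:3,3],lane(T[:3,3]))
k=viewer.snapshot("wrist")[:,:,::-1];cv2.imwrite("pics/w3.png",k)
print(totool(world(-.23,0,.166),92.65,T))
print(totool(world(-.23,0,.166),-87.35,T), telemetry.get_obs()['joint_pos'])
E
```

```text
[ 0.65962058 -0.08836316  0.17178843] [-0.1668 -0.0867]
[ 0.0867 -0.0632  0.0052  0.0053  0.0056  1.5709]
[ 0.0867 -0.0632  0.0052 -0.0056  0.0053 -1.5707] [ 9.15054995e+00  2.16130317e+01 -5.42813763e+00  6.13533030e-03
 -6.27641025e+01 -9.65302661e+01]
```

View pics/w3.png

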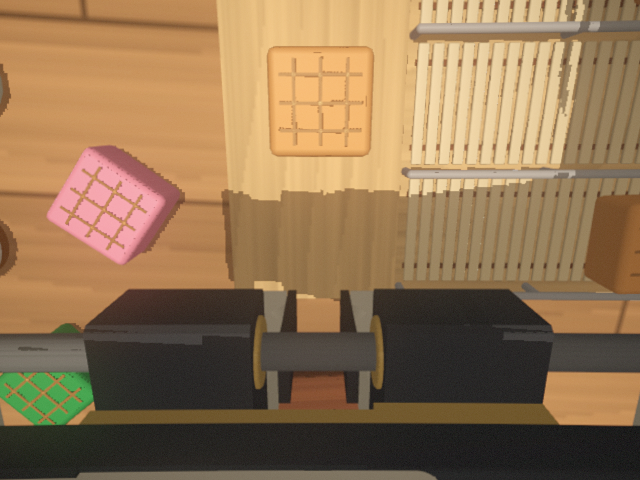

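The cheese grid centre is at (321,102), and the nearest corner of the pink look-alike is at (180,198).

```bash
python3 - <<'E'
from h import *
T=np.load('T.npy');E=T@viewer.camera_info("wrist")['tool_from_camera']
P=cast("wrist",[[321,102],[280,74],[361,74],[280,102],[361,102]],.064,E)
print("cheese",lane(P[0]),[np.degrees(np.arctan2(*(P[i+1]-P[i])[1::-1])) for i in(1,3)])
print("rails",[lane(a).tolist() for a in cast("wrist",[[420,31],[410,174]],.041,E)],"pink",lane(cast("wrist",[[180,198]],.04,E)[0]))
E
```

```text
cheese [-0.1647  0.0006] [np.float64(92.61247622347578), np.float64(92.61331105467836)]
rails [[-0.1029, 0.0432], [-0.1033, -0.0451]] pink [-0.2633 -0.0619]
```

Request:
carry_out(
  rows=[
    [0.01,-0.01,0,0,0,-0.17],
    [0.02,-0.02,0,0,0,-0.34],
    [0.03,-0.03,0,0,0,-0.51],
    [0.04,-0.04,0,0,0,-0.68],
    [0.05,-0.045,0,0,0,-0.85],
    [0.06,-0.05,0,0,0,-1.02],
    [0.07,-0.055,0,0,0,-1.19],
    [0.08,-0.058,0,0,0,-1.36],
  ],
)

```text
clock: 6.5
tool_pos: [0.5788, -0.1502, 0.166]
orientation: [179.9, -0.0, -99.2]
force: [-0.5, 0.3, 0.1]
opening: 0.0178
gripper_force: 0.0
```

```bash
python3 - <<'E'
from h import *
print(lane(pose()[:3,3]),totool(world(-.227,0,.166),-87.35))
E
```

```text
[-0.2248 -0.0031] [ 2.80e-03  2.60e-03  0.00e+00  2.60e-03 -1.00e-04 -2.06e-01]
```

Request:
carry_out(
  rows=[
    [0.003,0.0026,0,0.0026,0,-0.15],
    [0.003,0.0026,0,0.0026,0,-0.206],
    [0.003,0.0026,0.03,0.0026,0,-0.206],
    [0.003,0.0026,0.07,0.0026,0,-0.206],
    [0.003,0.0026,0.1,0.0026,0,-0.206],
    [0.003,0.0026,0.12,0.0026,0,-0.206],
    [0.003,0.0026,0.13,0.0026,0,-0.206],
    [0.003,0.0026,0.13,0.0026,0,-0.206],
  ],
)

```text
clock: 7.5
tool_pos: [0.5759, -0.1526, 0.0365]
orientation: [-180.0, -0.0, -87.7]
force: [0.5, 0.7, 0.3]
opening: 0.0177
gripper_force: 0.0
```

```bash
python3 - <<'E'
from h import *
print(lane(pose()[:3,3]),totool(world(-.1,0,.036),-87.35))
E
```

```text
[-2.27e-01 -1.00e-04] [-0.127   0.0007  0.0004 -0.0003 -0.0003 -0.0053]
```

Request:
carry_out(
  rows=[
    [-0.01,0,0,0,0,-0.005],
    [-0.019,0,0,0,0,-0.005],
    [-0.027,0,0,0,0,-0.005],
    [-0.035,0,0,0,0,-0.005],
    [-0.043,0,0,0,0,-0.005],
    [-0.05,0,0,0,0,-0.005],
    [-0.057,0,0,0,0,-0.005],
    [-0.063,0,0,0,0,-0.005],
  ],
)

```text
clock: 8.5
tool_pos: [0.5737, -0.0891, 0.0375]
orientation: [-179.9, -0.0, -87.4]
force: [-0.3, -2.4, 1.9]
opening: 0.0171
gripper_force: 1.0
```

```bash
python3 - <<'E'
from h import *
T=pose();np.save('T.npy',T);print(lane(T[:3,3]),totool(world(-.1,0,.036),-87.35,T))
k=viewer.snapshot("wrist")[:,:,::-1];cv2.imwrite("pics/w4.png",k)
E
```

```text
[-0.1636 -0.0009] [-0.0636  0.0009  0.0015 -0.0025 -0.0003 -0.0002]
```

View pics/w4.png

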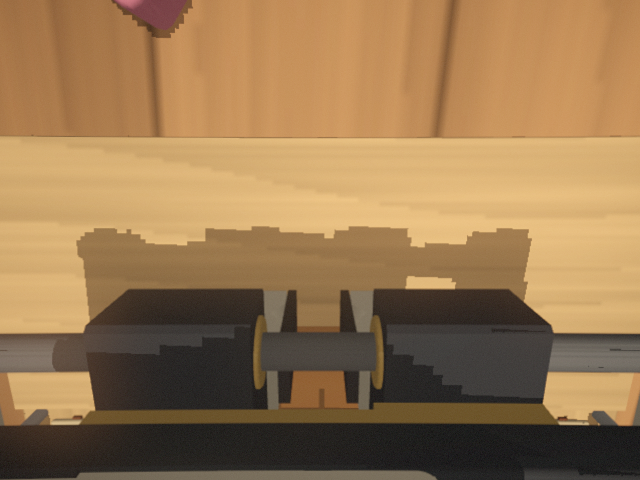

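The rail ends are symmetric about the tool's column, at about cols 35 and 605. The cheese's middle grid line at col 321 is centred too, so I keep pushing.

Request:
carry_out(
  rows=[
    [-0.008,0.0003,0,0,0,0],
    [-0.016,0.0006,0,0,0,0],
    [-0.024,0.0006,0,0,0,0],
    [-0.032,0.0006,0,0,0,0],
    [-0.04,0.0006,0,0,0,0],
    [-0.048,0.0006,0,0,0,0],
    [-0.056,0.0006,0,0,0,0],
    [-0.062,0.0006,0,0,0,0],
  ],
)

```text
clock: 9.55
tool_pos: [0.5703, -0.0271, 0.0375]
orientation: [-179.9, -0.0, -87.4]
force: [-0.7, -1.1, -0.5]
opening: 0.0175
gripper_force: 0.4
```

Request:
carry_out(
  rows=[
    [0.01,0,0,0,0,0],
    [0.03,0,-0.01,0,0,0],
    [0.05,0,-0.05,0,0,0],
    [0.08,0,-0.1,0,0,0],
    [0.11,0,-0.13,0,0,0],
    [0.12,0,-0.13,0,0,0],
    [0.12,0,-0.13,0,0,0],
  ],
)

```text
clock: 10.42
tool_pos: [0.5748, -0.149, 0.1674]
orientation: [-179.9, 0.0, -87.5]
force: [-0.5, 0.1, -1.0]
opening: 0.0177
gripper_force: 0.0
```

```bash
python3 - <<'E'
from h import *
T=pose();np.save('T.npy',T);print(lane(T[:3,3]))
k=viewer.snapshot("wrist")[:,:,::-1];cv2.imwrite("pics/w5.png",k)
cv2.imwrite("pics/t5.png",viewer.snapshot("top")[:,:,::-1])
E
```

```text
[-0.2234  0.0008]
```

View pics/w5.png

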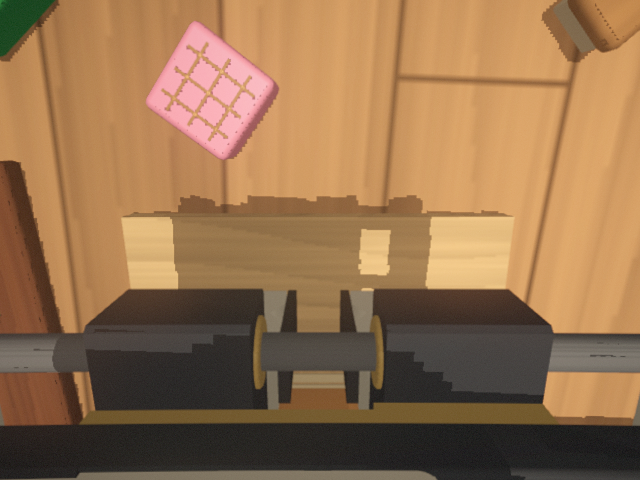

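The wrist camera looks back down the board from here and does not see the cheese. I'll use the top picture instead.

```bash
python3 - <<'E'
import cv2
k=cv2.imread("pics/t5.png")[160:305,220:390];cv2.imwrite("pics/t5c.png",cv2.resize(k,None,fx=4,fy=4,interpolation=cv2.INTER_NEAREST))
E
```

```text
(no output)
```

View pics/t5c.png

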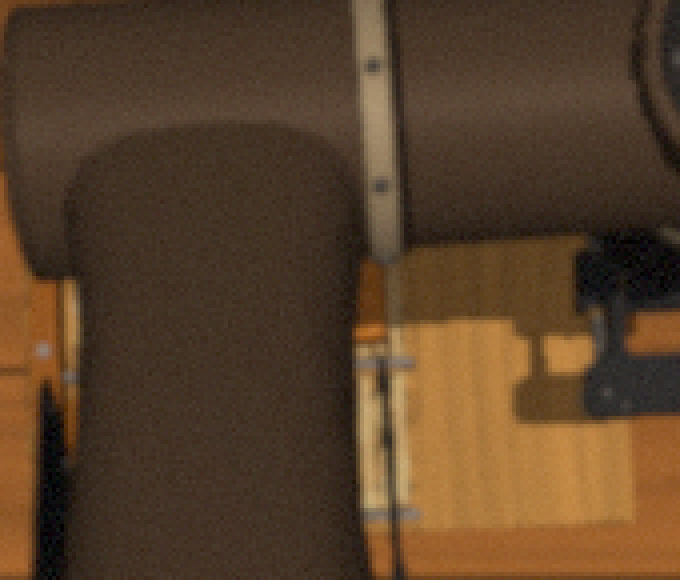

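```bash
cat >> h.py <<'E'
def findcheese(im,px):
    hsv=cv2.cvtColor(im,cv2.COLOR_BGR2HSV)
    m=((hsv[:,:,0]<17)&(hsv[:,:,1]>145)&(hsv[:,:,2]>60)).astype(np.uint8)
    m=cv2.morphologyEx(m,cv2.MORPH_CLOSE,np.ones((7,7)));m=cv2.morphologyEx(m,cv2.MORPH_OPEN,np.ones((9,9)))
    for c in cv2.findContours(m,cv2.RETR_EXTERNAL,cv2.CHAIN_APPROX_NONE)[0]:
        if cv2.contourArea(c)>1500:print(cv2.boundingRect(c),[np.round(q,1) for q in cv2.minAreaRect(c)],cv2.contourArea(c))
E
python3 - <<'E'
from h import *
findcheese(cv2.imread("pics/w3.png"),0)
print(totool(world(-.065,-.087,.172),-177.35))
E
```

```text
(291, 372, 55, 38) [array([318. , 390.5]), array([37., 54.]), np.float64(90.0)] 1926.0
(585, 195, 55, 99) [array([612., 244.]), array([98., 54.]), np.float64(90.0)] 4554.0
[-1.5720e-01 -8.7800e-02 -5.3000e-03 -6.0000e-04  6.0000e-04  1.5697e+00]
```

```bash
python3 - <<'E'
from h import *
h=cv2.cvtColor(cv2.imread("pics/w3.png"),cv2.COLOR_BGR2HSV)
for n,(x,y) in dict(top=(305,90),top2=(340,140),side=(321,150),board=(245,100),mat=(440,100),matdark=(600,100),shad=(280,250),cb=(620,240),wood=(150,120)).items():print(n,h[y-3:y+4,x-3:x+4].reshape(-1,3).mean(0).round())
E
```

```text
top [ 16. 132. 248.]
top2 [ 16. 136. 245.]
side [ 16. 141. 235.]
board [ 18. 116. 226.]
mat [ 18.  96. 226.]
matdark [ 18. 108. 146.]
shad [ 17. 128. 151.]
cb [ 14. 163. 118.]
wood [ 15. 134. 205.]
```

Request:
carry_out(
  rows=[
    [-0.02,-0.01,0,0,0,0.17],
    [-0.04,-0.02,0,0,0,0.34],
    [-0.06,-0.03,0,0,0,0.51],
    [-0.08,-0.04,0,0,0,0.68],
    [-0.1,-0.05,0,0,0,0.85],
    [-0.12,-0.06,0,0,0,1.02],
    [-0.14,-0.075,0,0,0,1.19],
    [-0.157,-0.087,0,0,0,1.36],
  ],
)

```text
clock: 11.52
tool_pos: [0.655, 0.0149, 0.1665]
orientation: [-180.0, 0.0, -165.5]
force: [0.3, 0.2, -0.3]
opening: 0.0174
gripper_force: 0.0
```

Request:
carry_out(
  rows=[
    [0,0,0,0,0,0.15],
    [0,0,0,0,0,0.21],
    [0,0,0,0,0,0.21],
  ],
)

```text
clock: 11.9
tool_pos: [0.6546, 0.014, 0.1666]
orientation: [-180.0, 0.0, -177.2]
force: [0.3, -0.8, -0.5]
opening: 0.0178
gripper_force: 0.0
```

```bash
python3 - <<'E'
from h import *
T=pose();np.save('T.npy',T);print(lane(T[:3,3]),totool(world(-.12,0,.166),-87.35,T))
k=viewer.snapshot("wrist")[:,:,::-1];cv2.imwrite("pics/w6.png",k)
E
```

```text
[-0.0642 -0.0864] [ 8.6500e-02 -5.5600e-02  6.0000e-04 -1.0000e-03 -0.0000e+00 -1.5686e+00]
```

View pics/w6.png

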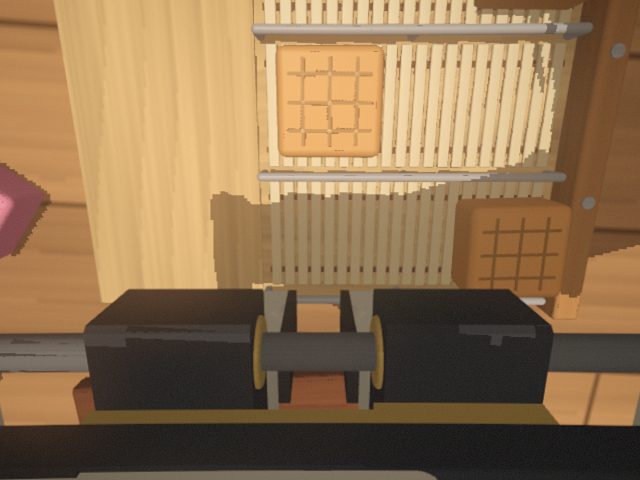

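The cheese is inside the lane, with its grid centre at (331,102). The rails are on rows 31 and 177, and the lane's back strip starts near column 556.

```bash
python3 - <<'E'
from h import *
T=np.load('T.npy');E=T@viewer.camera_info("wrist")['tool_from_camera']
P=cast("wrist",[[331,102],[288,75],[370,74.5],[288,103.5],[372,102.5],[303,57],[303,146],[358,57],[358,146]],.064,E)
print("cheese",lane(P[0]),[np.degrees(np.arctan2(*(P[i+1]-P[i])[1::-1])) for i in(1,3,5,7)])
print("rails",[lane(a).tolist() for a in cast("wrist",[[262,31],[580,29],[265,176],[560,177]],.041,E)])
print("cheese c/b",lane(cast("wrist",[[521,254]],.064,E)[0]))
E
```

```text
cheese [-0.0566  0.0013] [np.float64(93.02969576017665), np.float64(93.3531418465321), np.float64(2.134861331384412), np.float64(4.356698352987986)]
rails [[-0.0988, 0.0435], [0.0953, 0.0438], [-0.1001, -0.0448], [0.0985, -0.0455]]
cheese c/b [ 0.0683 -0.0927]
```

Request:
carry_out(
  rows=[
    [0.01,-0.01,0,0,0,-0.17],
    [0.02,-0.02,0,0,0,-0.34],
    [0.03,-0.03,0,0,0,-0.51],
    [0.04,-0.04,0,0,0,-0.68],
    [0.05,-0.045,0,0,0,-0.85],
    [0.06,-0.05,0,0,0,-1.02],
    [0.07,-0.055,0,0,0,-1.19],
    [0.083,-0.055,0,0,0,-1.36],
  ],
)

```text
clock: 12.95
tool_pos: [0.5743, -0.0457, 0.1672]
orientation: [-179.9, 0.0, -99.0]
force: [-0.2, 0.2, -0.3]
opening: 0.0175
gripper_force: 0.0
```

Request:
carry_out(
  rows=[
    [0,0,0,0,0,-0.15],
    [0,0,0,0,0,-0.208],
    [0,0,0,0,0,-0.208],
  ],
)

```text
clock: 13.32
tool_pos: [0.5746, -0.0454, 0.1674]
orientation: [-179.9, -0.0, -87.4]
force: [0.1, 0.6, -0.6]
opening: 0.0176
gripper_force: 0.0
```

```bash
python3 - <<'E'
from h import *
print(lane(pose()[:3,3]),totool(world(-.125,0.0005,.036),-87.35))
E
```

```text
[-0.1199 -0.0038] [ 0.005   0.0046  0.1314 -0.0022 -0.0003 -0.0014]
```

Request:
carry_out(
  rows=[
    [0.005,0.0046,0,0,0,0],
    [0.005,0.0046,0.04,0,0,0],
    [0.005,0.0046,0.08,0,0,0],
    [0.005,0.0046,0.11,0,0,0],
    [0.005,0.0046,0.125,0,0,0],
    [0.005,0.0046,0.13,0,0,0],
    [0.005,0.0046,0.13,0,0,0],
  ],
)

```text
clock: 14.2
tool_pos: [0.5713, -0.0507, 0.0381]
orientation: [-179.8, -0.0, -87.5]
force: [0.2, -0.1, 0.3]
opening: 0.0174
gripper_force: 0.0
```

```bash
python3 - <<'E'
from h import *
print(lane(pose()[:3,3]),totool(world(.018,0.0,.036),-87.35))
E
```

```text
[-0.1251 -0.0002] [-0.1431  0.0005  0.0021 -0.0033 -0.0003 -0.0022]
```

Request:
carry_out(
  rows=[
    [-0.01,0,0.001,0,0,-0.002],
    [-0.018,0,0.001,0,0,-0.002],
    [-0.026,0.0002,0.001,0,0,-0.002],
    [-0.035,0.0002,0.001,0,0,-0.002],
    [-0.044,0.0002,0.001,0,0,-0.002],
    [-0.053,0.0002,0.001,0,0,-0.002],
    [-0.062,0.0003,0.001,0,0,-0.002],
    [-0.07,0.0003,0.001,0,0,-0.002],
  ],
)

```text
clock: 15.2
tool_pos: [0.5673, 0.0198, 0.0365]
orientation: [-179.9, -0.0, -87.4]
force: [1.1, -1.7, 1.6]
opening: 0.0175
gripper_force: 1.0
```

```bash
python3 - <<'E'
from h import *
print(lane(pose()[:3,3]),totool(world(.018,0.0,.036),-87.35))
E
```

```text
[-0.0545  0.0005] [-0.0725 -0.0005  0.0005 -0.0025 -0.0004 -0.0001]
```

Request:
carry_out(
  rows=[
    [-0.009,0,0,0,0,0],
    [-0.018,0,0,0,0,0],
    [-0.027,0,0,0,0,0],
    [-0.036,0,0,0,0,0],
    [-0.045,0,0,0,0,0],
    [-0.054,0,0,0,0,0],
    [-0.061,0,0,0,0,0],
    [-0.067,0,0,0,0,0],
  ],
)

```text
clock: 16.2
tool_pos: [0.5643, 0.0866, 0.0365]
orientation: [-179.9, -0.0, -87.4]
force: [-0.1, -1.5, 0.9]
opening: 0.0177
gripper_force: 1.0
```

```bash
python3 - <<'E'
from h import *
print(lane(pose()[:3,3]),totool(world(.0285,0.0,.036),-87.35))
E
```

```text
[0.0124 0.0004] [-0.0161 -0.0004  0.0005 -0.0025 -0.0003 -0.0001]
```

Request:
carry_out(
  rows=[
    [-0.004,0,0,0,0,0],
    [-0.007,0,0,0,0,0],
    [-0.01,0,0,0,0,0],
    [-0.011,0,0,0,0,0],
  ],
)

```text
clock: 16.7
tool_pos: [0.5638, 0.0972, 0.0365]
orientation: [-179.9, -0.0, -87.4]
force: [-0.2, -1.6, 1.6]
opening: 0.0175
gripper_force: 0.9
```

Request:
carry_out(
  rows=[
    [-0.001,0,0,0,0,0],
    [-0.002,0,0,0,0,0],
  ],
)

```text
clock: 16.95
tool_pos: [0.5637, 0.0991, 0.0365]
orientation: [-179.9, -0.0, -87.4]
force: [0.9, -1.9, 1.4]
opening: 0.0176
gripper_force: 0.9
```

Request:
carry_out(
  rows=[
    [-0.001,0,0,0,0,0],
    [-0.0015,0,0,0,0,0],
  ],
)

```text
clock: 17.2
tool_pos: [0.5637, 0.1006, 0.0365]
orientation: [-179.9, -0.0, -87.4]
force: [-0.2, -1.8, 1.4]
opening: 0.0174
gripper_force: 0.9
```

Lane x of the tool is about 0.0265 and there is no contact with the strip yet.

Request:
carry_out(
  rows=[
    [-0.001,0,0,0,0,0],
    [-0.0015,0,0,0,0,0],
  ],
)

```text
clock: 17.45
tool_pos: [0.5635, 0.1011, 0.0365]
orientation: [-179.9, -0.1, -87.4]
force: [2.4, -9.7, 1.4]
opening: 0.0175
gripper_force: 4.7
```

Request:
carry_out(
  rows=[
    [-0.001,0,0,0,0,0],
    [-0.001,0,0,0,0,0],
  ],
)

```text
clock: 17.7
tool_pos: [0.5635, 0.1011, 0.0365]
orientation: [-179.9, -0.2, -87.4]
force: [2.9, -12.0, 1.6]
opening: 0.0172
gripper_force: 6.3
```

Request:
carry_out(
  rows=[
    [-0.001,0,0,0,0,0],
    [-0.001,0,0,0,0,0],
  ],
)

```text
clock: 17.95
tool_pos: [0.5634, 0.1011, 0.0365]
orientation: [-179.9, -0.2, -87.4]
force: [5.1, -17.9, 1.3]
opening: 0.0173
gripper_force: 8.9
```

Request:
carry_out(
  rows=[
    [0.008,0,0,0,0,0],
    [0.02,0,0,0,0,0],
    [0.035,0,-0.01,0,0,0],
    [0.05,0,-0.05,0,0,0],
    [0.07,0,-0.1,0,0,0],
    [0.09,0,-0.14,0,0,0],
    [0.11,0,-0.15,0,0,0],
    [0.11,0,-0.15,0,0,0],
  ],
)

```text
clock: 18.95
tool_pos: [0.5683, -0.0071, 0.1876]
orientation: [-179.7, 0.0, -87.5]
force: [-0.3, 0.5, -0.0]
opening: 0.0176
gripper_force: 0.0
```

```bash
python3 - <<'E'
from h import *
print(lane(pose()[:3,3]),totool(world(.05,-.087,.187),-177.35))
E
```

```text
[-0.0813  0.0008] [-1.3150e-01 -8.7500e-02  1.0000e-03 -3.1000e-03  3.8000e-03  1.5688e+00]
```

Request:
carry_out(
  rows=[
    [-0.02,-0.01,0,0,0,0.17],
    [-0.035,-0.02,0,0,0,0.34],
    [-0.05,-0.03,0,0,0,0.51],
    [-0.07,-0.04,0,0,0,0.68],
    [-0.09,-0.05,0,0,0,0.85],
    [-0.11,-0.06,0,0,0,1.02],
    [-0.12,-0.075,0,0,0,1.19],
    [-0.131,-0.087,0,0,0,1.36],
  ],
)

```text
clock: 19.95
tool_pos: [0.6487, 0.1297, 0.1849]
orientation: [-179.9, -0.0, -165.6]
force: [-0.0, 0.5, 0.8]
opening: 0.0176
gripper_force: 0.0
```

Request:
carry_out(
  rows=[
    [0,0,0,0,0,0.15],
    [0,0,0,0,0,0.21],
    [0,0,0,0,0,0.21],
  ],
)

```text
clock: 20.32
tool_pos: [0.6484, 0.1292, 0.1852]
orientation: [-179.9, 0.0, -177.3]
force: [-0.1, -0.1, 0.6]
opening: 0.0172
gripper_force: 0.0
```

```bash
python3 - <<'E'
from h import *
T=pose();E=T@viewer.camera_info("wrist")['tool_from_camera'];print(lane(T[:3,3]))
for n in("w6","w7"):
    if n=="w7":
        k=np.ascontiguousarray(viewer.snapshot("wrist")[:,:,::-1]);cv2.imwrite("pics/w7.png",k)
    k=cv2.imread(f"pics/{n}.png");h=cv2.cvtColor(k,cv2.COLOR_BGR2HSV)
    m=((h[:,:,0]<=16)&(h[:,:,1]>122)).astype(np.uint8);m=m[:200]
    m=cv2.morphologyEx(cv2.morphologyEx(m,cv2.MORPH_CLOSE,np.ones((7,7))),cv2.MORPH_OPEN,np.ones((15,15)))
    for c in cv2.findContours(m,cv2.RETR_EXTERNAL,cv2.CHAIN_APPROX_NONE)[0]:
        if cv2.contourArea(c)>3000:
            r=cv2.minAreaRect(c);print(n,cv2.boundingRect(c),r,[lane(p).tolist() for p in cast("wrist",[r[0]],.06,E)])
E
```

```text
[ 0.0511 -0.0856]
w6 (276, 35, 109, 122) ((330.0, 95.5), (121.0, 108.0), 90.0) [[0.0588, 0.0074]]
w6 (478, 0, 162, 200) ((558.5, 99.5), (199.0, 161.0), 90.0) [[0.2044, 0.0043]]
w6 (0, 0, 85, 200) ((29.995929718017578, 101.3626937866211), (209.52694702148438, 79.10502624511719), 81.17961883544922) [[-0.1323, 0.0026]]
w7 (291, 0, 349, 200) ((465.0, 99.5), (199.0, 348.0), 90.0) [[0.1453, 0.0047]]
```

```bash
python3 - <<'E'
from h import *
T=pose();E=T@viewer.camera_info("wrist")['tool_from_camera']
k=cv2.imread("pics/w7.png");h=cv2.cvtColor(k,cv2.COLOR_BGR2HSV)
m=((h[:,:,0]<=16)&(h[:,:,1]>122)).astype(np.uint8)[:200]
m=cv2.morphologyEx(cv2.morphologyEx(m,cv2.MORPH_CLOSE,np.ones((5,5))),cv2.MORPH_OPEN,np.ones((11,11)))
g=(h[:,:,1]<60)[:200]  # grey rails
for c in range(285,420,12):
    r=np.flatnonzero(m[:,c]);q=np.flatnonzero(g[:,c]);print(c,(r.min(),r.max(),len(r)) if len(r) else None,q[q<60].tolist()[:12],q[q>130].tolist())
for r in range(60,150,15):print("row",r,np.flatnonzero(m[r])[:1])
for p in[(291,100)]:print(lane(cast("wrist",[p],.064,E)[0]))
E
```

```text
285 None [33, 34, 35, 36, 37, 38, 39, 40, 41] [172, 173, 174, 175, 176, 177, 178]
297 (np.int64(0), np.int64(16), 17) [33, 34, 35, 36, 37, 38, 39, 40, 41] [172, 173, 174, 175, 176, 177, 178]
309 (np.int64(0), np.int64(155), 131) [33, 34, 35, 36, 37, 38, 39, 40, 41] [172, 173, 174, 175, 176, 177, 178]
321 (np.int64(0), np.int64(155), 132) [33, 34, 35, 36, 37, 38, 39, 40, 41] [172, 173, 174, 175, 176, 177, 178]
333 (np.int64(0), np.int64(155), 132) [33, 34, 35, 36, 37, 38, 39, 40, 41] [172, 173, 174, 175, 176, 177, 178]
345 (np.int64(0), np.int64(155), 133) [33, 34, 35, 36, 37, 38, 39, 40, 41] [172, 173, 174, 175, 176, 177, 178]
357 (np.int64(0), np.int64(199), 139) [33, 34, 35, 36, 37, 38, 39, 40, 41] [172, 173, 174, 175, 176, 177, 178]
369 (np.int64(0), np.int64(199), 139) [33, 34, 35, 36, 37, 38, 39, 40, 41] [172, 173, 174, 175, 176, 177, 178]
381 (np.int64(0), np.int64(199), 140) [33, 34, 35, 36, 37, 38, 39, 40, 41] [172, 173, 174, 175, 176, 177, 178]
393 (np.int64(0), np.int64(199), 177) [33, 34, 35, 36, 37, 38, 39, 40] []
405 (np.int64(0), np.int64(193), 194) [] [195, 196, 197, 198, 199]
417 (np.int64(0), np.int64(199), 188) [54, 55, 56, 57, 58, 59] []
row 60 [299]
row 75 [299]
row 90 [299]
row 105 [299]
row 120 [300]
row 135 [300]
[0.0338 0.0043]
```

```bash
python3 - <<'E'
from h import *
T=pose();E=T@viewer.camera_info("wrist")['tool_from_camera']
print("left edge",lane(cast("wrist",[[299.5,100]],.06,E)[0]),"side",lane(cast("wrist",[[345,155.5]],.06,E)[0]),"rails",[lane(cast("wrist",[[345,r]],.041,E)[0]).tolist() for r in(37,175)])
from plant import workorder
print(workorder.close_job())
E
```

```text
left edge [0.0391 0.0045] side [ 0.0691 -0.0304] rails [[0.0687, 0.0446], [0.0705, -0.0454]]
the job is handed in; nothing more can be done
None
```

The cheese is square and home against the back strip of the middle lane: the last measurement put its centre at about lane x 0.071 m, within 2 mm of the centre line. It is clear of both rails, the gripper is clear, and I handed the job in at about 20 s; the hand-in gave no verdict.

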